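Hang a tool tray by its two keyholes on the bench hanger

ROBOT

A 7-joint arm with a two-finger parallel gripper is mounted at the origin on a cart in front of the work surface, level with it; the furniture and walls round the work are solid. World frame = base frame: x ahead of the robot, y to its left, z up, the work surface at z = 0. Lengths are in m, angles in degrees, forces in N, time in s.
With the tool pointing down it reaches from about 0.425 to 0.875 m from the base axis. Payload 4.7 kg.
Tool frame: the origin (TCP) lies midway between the tips of the shut fingers; the grasp point (between the pads) lies 19 mm behind it (env.grip_depth is the distance from the TCP to the grasp point, in m); z points along the fingers, y is the line along which they close (so a half turn about z gives the same grasp; the last joint's range is limited). The gripper opens to 87 mm and grips with 3 to 60 N. Pads are 19 mm wide; open, the fingers measure 117 mm over their backs; the gripper's body (75 mm by 190 mm) begins 51 mm behind the grasp point.
Start: joints at [76.954, 18.392, -4.016, 83.108, 1.295, 78.541, -3.26], TCP at [0.156, -0.631, 0.223] pointing down, gripper open.
Joint ranges: [-163.93, 163.93], [-17.29, 119.83], [-79.2, 71.16], [3.27, 140.29], [-89.18, 269.18], [5.43, 117.66], [-154.24, 154.24]. Speed limits (degrees/s): [147.25, 147.25, 180, 180, 180, 180, 180].

INTERFACE

Orientations are given as [roll, pitch, yaw] about the fixed x, y, z axes, in that order (R = Rz(yaw) Ry(pitch) Rx(roll)).
In Python, from cell import get_obs, optics, env, nets gives the robot as it stands.
- The arm moves only by the shell command python3 -m creep 'ROWS' [FORCE]. ROWS is JSON, a list of rows, each an object of numbers: "wx", "wy", "wz": the turn, a rotation vector about the tool's x, y, z in degrees; "tx", "ty", "tz": the shift along the tool's x, y, z in mm; "gripper": the opening, from -1 (shut) to 1 (fully open). A call has 1 to 5 rows; each row is the pose to reach, as a shift and turn from the pose commanded when the call began, along the tool's axes at that moment; what a row does not reach only later rows make up. A row lasts 1/12 s, in which the tool goes at most 41.7 mm and 7.16 degrees, less where a joint would pass 70% of its speed; a pose out of reach is approached as far as the arm can. A call with a gripper value outside its range is refused whole. The fingers move at their own pace and stop on an object; FORCE is the grip in N (left out, the last holds). Time passes only in rows, so rows that repeat a pose let the fingers close. It gives the time, the measured TCP pose, the force, the opening and the grip force at its end, in the units of the state.
- get_obs(): the state, without advancing time (a new reading comes with each control period).
- optics.read_camera(name): name is "scene" or "top" or "wrist"; returns (picture, depth): 420x560x3 uint8, red, green, blue; 420x560 float32, m along the optical axis (not along the pixel's ray), 0 where there is no reading.
- optics.camera_info(name): a dict with "fovy" (degrees; the focal length in pixels is half the picture's height over the tangent of half this angle, whatever the lens; pixels are square), "cx", "cy" (the principal point, pixels), "R" (3x3) and "t" (3): a world point X has camera coordinates R X + t; the wrist camera has in their place "tool_from_camera" (4x4, takes a point from camera to tool coordinates, whose origin is the TCP and whose axes are the flange's). Camera axes: x right, y down, z forward; pixel columns grow to the right and rows downward; lengths in m; the calibration is good to about 2 mm. A picture is of the moment at which its call begins: read the wrist's pose just before it. camera_info takes no time and is no camera call.
- env.sign_off(): hands the job in; it is judged then, once.
Trained networks look in the newest picture that a camera, given by its name, has taken for a name from the list of things; names that differ only in an ending like _2 or _b are one class to them, and where a whole thing is asked for, a point or a joint stands for the part that bears it (a point fixed in the world has none). Each returns a list of dicts, best first, with "confidence" (0 to 1); they miss things now and then, are a little off and sometimes report something else, mostly with a low value. They report only what shows in the picture. A call takes as long as a camera call. They do not tell look-alikes from the thing itself.
- nets.look_for(query, camera): "point" ([x, y, z] in m, in world coordinates, good to about 4 mm: the middle of the surface that is visible of it).
- nets.place_of(query, camera): "point" ([x, y, z] in m, in world coordinates, good to about 4 mm: a listed point, or the origin of a listed thing).
The state is a dict: "time_s": time; "qpos": joint angles; "joint_velocities": joint speeds; "effort": joint torques, N m; "tool_pos": TCP position; "tool_rot": TCP orientation; "force": force on the tool from outside, world axes, zero at the start; "wrist_torque": the same for the moment, N m; "grip_width": finger opening in m; "grasp_force": force on a finger pad.
Only numpy, scipy, OpenCV 4.12 (cv2) and the standard library are available. Lean on these libraries where they do the work, as an engineer would, in place of code of your own. Each camera call takes 0.05 s, during which the arm holds its last target. There are 200 camera calls.

TASK

Pick up the loose grey metal tool tray by its black grip and hang it on the bench hanger: pass both keyholes in its back plate over the two headed pins at once, then lower it until the pins carry it, fully home and hanging level with the tray side towards you. The pin bar has been clamped somewhere left or right of the middle of the panel, so feel for the pins gently, never push or press the tray hard against the hanger, and leave the things around it where they are.

Things in the scene. Friction and masses are not known exactly. Their poses are not given: they have to be found in the camera images.
- tray: Loose tool tray of grey painted sheet metal, empty, 0.22-0.37 kg, standing on the worktop. Origin: middle of the lower edge of the REAR face of its upright back plate; z up, y along the plate, -x to the open front. Plate 5 mm thick (x -5 to 0 mm), y +-65, z 0 to 85, with two keyholes and a black grip on top; trough in front of it x -50 to -5, 30 mm high.
- tray_grip (a point): Point in the black upright grip on top of the tray's back plate, 110 mm above the tray's origin, middle of its thickness. The grip is 12 mm thick (along the tray's x), 50 mm wide (y), reaching from 85 to 125 mm above the tray's underside.
- keyholes (a point): Point midway between the two keyholes of the tray, on the plate's rear face, 45 mm above the tray's underside. Keyholes at y = -45 and +45 mm from it: entry hole 16 mm wide, from 10 mm below to 10 mm above the point, going on upwards as a slot 9 mm wide whose closed end is 26 mm above the point.
- hanger: Fixed white steel hanger. Origin: on the worktop below the middle of its upright panel's front face; z up, y along the panel, -x is the way it faces. Panel x 0 to 12 mm, y +-85, top at z 118; grey foot 12 mm high, x -20 to 95. Hung home, the tray's origin is at z 32 mm, its plate 0 to 3 mm in front of the face. The force between tray and hanger must stay under 25 N.
- pin_line (a point): Middle of the hanger panel's front face at pin height, z 100 mm. Two fixed headed pins 90 mm apart stand out to -x at this height; their midpoint lies anywhere from 18 mm left to 18 mm right (+-y) of this point, differing each time and NOT measured: find it by feel or sight. Pin: shank 6 mm diameter, 8 mm long, then a flat head 13 mm diameter, 4 mm thick (12 mm out in all).
- rack: Bystander: blue tube rack with capped tubes, 56 x 170 x 84 mm, loose; origin under its centre. Leave alone.
- reagent: Bystander: white bottle with blue cap, 62 mm diameter, 137 mm high, loose; origin under its centre. Leave alone.
- vial: Bystander: brown glass bottle with white cap, 42 mm diameter, 87 mm high, loose; origin under its centre. Leave alone.
- timer: Bystander: flat white timer, 66 x 62 x 19 mm, loose; origin under its centre. Leave alone.
Mind the look-alikes: they are no part of the job. Leave any purple or red look-alike of the tray alone.

How it is judged (in metres and radians):
On the way, in this order (a step that is already met when the one before it is completed fails the run):
1. the tray is lifted clear of the worktop (height (world z) of tray above 0.03 m), for 0.2 s.
2. both pin heads are through the entry holes: the plate is within 5 mm of the panel face, still above its home height (x of tray in the frame of hanger between -0.005 and 0.003 m and z of tray in the frame of hanger between 0.04 and 0.062 m and y of tray in the frame of hanger between -0.022 and 0.022 m), for 0.05 s.
At the end, for the whole second after the job is handed in: The tray hangs at rest on both pins: its origin 29 to 35.5 mm above the worktop (closed slot ends down on the shanks), plate within 6 mm of the panel face, within 22 mm of the panel's middle, upright within 0.12 rad and parallel to the panel within 0.09 rad, its weight carried by the hanger (x of tray in the frame of hanger between -0.006 and 0.004 m and y of tray in the frame of hanger between -0.022 and 0.022 m and z of tray in the frame of hanger between 0.029 and 0.0355 m and angle between tray's own z axis and vertical below 0.12 rad and angle between the x axis of tray and the x axis of hanger, either way round below 0.09 rad and contact force between tray and hanger above 1 N and linear speed of tray below 0.01 m/s and angular speed of tray below 0.1 rad/s); the robot touches nothing.
It fails at once if the tray is pushed against the hanger with more than 25 N (contact force between tray and hanger above 25 N).
It fails at once if the robot pushes the hanger itself with more than 10 N (contact force between any of the fingers, the arm and hanger above 10 N).
It fails at once if the tube rack, reagent bottle, vial or timer is moved more than 25 mm (distance of any of rack, reagent, vial, timer from where it was at the start of the episode above 0.025 m).
It also fails if it takes over 61 s, if anything falls off the work surface, if the arm or the gripper's body presses on something with over 40 N, if the wrist force passes 120 N, or if a joint passes its speed limit or range.

## Working session

There is one attempt and no reset: what is moved stays moved. The work goes in short steps, Python scripts to look and compute and a shell command to move; the robot and the scene stay as the last step left them, time stands still between calls to the robot, and variables do not carry over. Pictures are saved under pics/ and viewed, at most 10 in all, crops included, and the job is handed in when it is done.

```bash
ls; mkdir -p pics; python3 - <<'E'
from cell import get_obs, optics, env, nets
import cv2,numpy as np
o=get_obs();print(o['time_s'],o['tool_pos'],o['tool_rot'],o['grip_width'],env.grip_depth)
ims=[]
for c in('scene','top'):
    p,d=optics.read_camera(c);ims.append(cv2.resize(p,(400,300)) if 0 else p)
    for q in('tray','tray_grip','keyholes','hanger','pin_line','rack','reagent','vial','timer'):
        print(c,q,[(np.round(r['point'],3).tolist(),round(r['confidence'],2)) for r in nets.place_of(q,c)[:3]])
    cv2.imwrite(f'pics/{c}0.png',p[...,::-1])
    i=optics.camera_info(c);print({k:np.round(v,3).tolist() for k,v in i.items()})
E
```

```text
pics
0.0 [ 0.15547664 -0.63055089  0.2214375 ] [-1.79887472e+02  7.48590873e-03  1.38578530e+01] 0.0869077772977471 0.0187
scene tray [([0.51, -0.15, -0.001], 0.91), ([0.537, 0.667, 0.001], 0.65), ([0.781, -0.068, -0.002], 0.64)]
scene tray_grip [([0.542, 0.664, 0.109], 0.94), ([0.782, -0.064, 0.112], 0.94), ([0.502, -0.157, 0.112], 0.89)]
scene keyholes [([0.539, 0.669, 0.047], 0.89), ([0.497, 0.286, 0.046], 0.87), ([0.513, -0.154, 0.042], 0.74)]
scene hanger []
scene pin_line [([0.564, 0.057, 0.094], 0.67), ([0.496, 0.29, 0.047], 0.33)]
scene rack [([0.621, 0.459, -0.002], 0.9)]
scene reagent [([0.726, 0.288, -0.002], 0.93)]
scene vial [([0.522, 0.504, 0.001], 0.84), ([0.5, 0.292, -0.0], 0.62)]
scene timer []
{'fovy': 43.576, 'cx': 285.023, 'cy': 213.301, 'R': [[-0.589, -0.808, 0.004], [-0.488, 0.352, -0.799], [0.644, -0.472, -0.602]], 't': [0.551, 0.306, 1.424]}
top tray [([0.498, 0.292, 0.0], 0.81), ([0.538, 0.67, 0.001], 0.81), ([0.779, -0.072, -0.0], 0.76)]
top tray_grip [([0.495, 0.29, 0.109], 0.93), ([0.539, 0.664, 0.108], 0.76), ([0.507, -0.159, 0.113], 0.7)]
top keyholes [([0.503, 0.291, 0.043], 0.93), ([0.509, -0.158, 0.045], 0.8), ([0.538, 0.67, 0.043], 0.7)]
top hanger [([0.569, 0.058, 0.001], 0.62)]
top pin_line [([0.566, 0.059, 0.103], 0.93)]
top rack [([0.619, 0.459, 0.004], 0.71), ([0.568, 0.058, 0.102], 0.47)]
top reagent [([0.721, 0.289, -0.002], 0.9), ([0.499, 0.294, 0.001], 0.66)]
top vial [([0.723, 0.289, -0.0], 0.59), ([0.512, 0.506, -0.0], 0.58)]
top timer [([0.429, -0.01, -0.001], 0.61)]
{'fovy': 53.26, 'cx': 282.885, 'cy': 217.805, 'R': [[0.015, -1.0, 0.005], [-0.995, -0.015, -0.098], [0.098, -0.004, -0.995]], 't': [0.248, 0.622, 1.262]}
```

View pics/scene0.png

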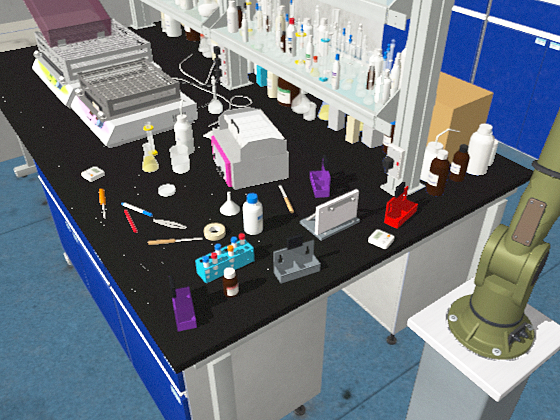

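View pics/top0.png

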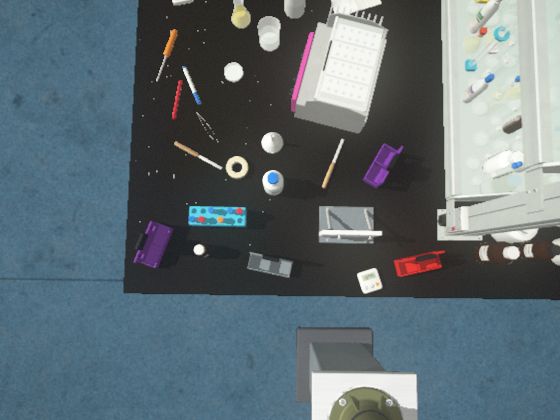

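The grey tray is at (270,262) in the scene view and (270,264) in the top view. The white hanger is at (335,213) and (350,233). The purple and red trays are the look-alikes. I'll get yaw and edges from depth.

```bash
cat > h.py <<'E'
from cell import get_obs, optics, env, nets
import cv2,numpy as np
from scipy.spatial.transform import Rotation as Ro
np.set_printoptions(precision=4,suppress=True)
def cloud(c):
    o=get_obs();p,d=optics.read_camera(c);i=optics.camera_info(c)
    f=p.shape[0]/2/np.tan(np.radians(i['fovy'])/2)
    v,u=np.mgrid[:p.shape[0],:p.shape[1]]
    X=np.stack([(u-i['cx'])/f*d,(v-i['cy'])/f*d,d],-1)
    if c=='wrist':
        T=np.array(i['tool_from_camera']);X=X@T[:3,:3].T+T[:3,3]
        X=X@Ro.from_euler('xyz',o['tool_rot'],degrees=True).as_matrix().T+o['tool_pos']
    else: X=(X-i['t'])@np.array(i['R'])
    X[d==0]=np.nan
    return p,X
def box(X,lo,hi): return np.all((X>lo)&(X<hi),-1)
def line(P):
    vx,vy,x,y=cv2.fitLine(P[:,:2].astype(np.float32),cv2.DIST_HUBER,0,.001,.001).ravel()
    return np.degrees(np.arctan2(vy,vx)),P.mean(0),len(P)
E
python3 - <<'E'
from h import *
for c in('scene','top'):
    p,X=cloud(c)
    print(c)
    for n,lo,hi in(('grip',[.44,.22,.09],[.56,.36,.14]),('plate',[.44,.2,.04],[.56,.37,.088]),('panel',[.5,-.05,.06],[.62,.16,.125]),('paneltop',[.5,-.05,.112],[.62,.16,.13]),('front of panel',[.53,-.05,.075],[.58,.16,.112])):
        P=X[box(X,lo,hi)]
        if len(P)>5: print(n,line(P),P.min(0),P.max(0))
    if c=='scene':cv2.imwrite('pics/s1.png',cv2.resize(p[180:290,240:380],None,fx=5.5,fy=5.4,interpolation=cv2.INTER_CUBIC)[...,::-1])
E
```

```text
scene
grip (np.float32(79.64257), array([0.4894, 0.2917, 0.1115]), 187) [0.4786 0.2607 0.09  ] [0.502  0.3151 0.1312]
plate (np.float32(78.5394), array([0.4952, 0.2904, 0.0643]), 426) [0.4758 0.2229 0.0402] [0.5145 0.3531 0.088 ]
panel (np.float32(89.791824), array([0.5665, 0.0621, 0.0941]), 704) [ 0.5496 -0.0329  0.0601] [0.6096 0.1449 0.1236]
paneltop (np.float32(-89.69779), array([0.5685, 0.0595, 0.1178]), 176) [ 0.5606 -0.0281  0.112 ] [0.5796 0.1401 0.1236]
front of panel (np.float32(88.841095), array([0.5655, 0.0629, 0.0938]), 375) [ 0.5496 -0.0329  0.075 ] [0.5777 0.1449 0.112 ]
top
grip (np.float32(77.17571), array([0.4946, 0.2936, 0.1234]), 73) [0.4859 0.2698 0.0905] [0.5024 0.3256 0.1303]
plate (np.float32(78.673096), array([0.4979, 0.2927, 0.0834]), 40) [0.4834 0.229  0.0767] [0.5108 0.3552 0.0873]
panel (np.float32(87.30519), array([0.5745, 0.0623, 0.1044]), 415) [ 0.5546 -0.0223  0.0601] [0.6134 0.146  0.1233]
paneltop (np.float32(89.829445), array([0.5719, 0.0603, 0.1166]), 246) [ 0.5659 -0.0223  0.1122] [0.5781 0.1451 0.1233]
front of panel (np.float32(89.79829), array([0.5659, 0.0651, 0.0964]), 80) [ 0.5546 -0.0212  0.0751] [0.5798 0.146  0.112 ]
```

View pics/s1.png

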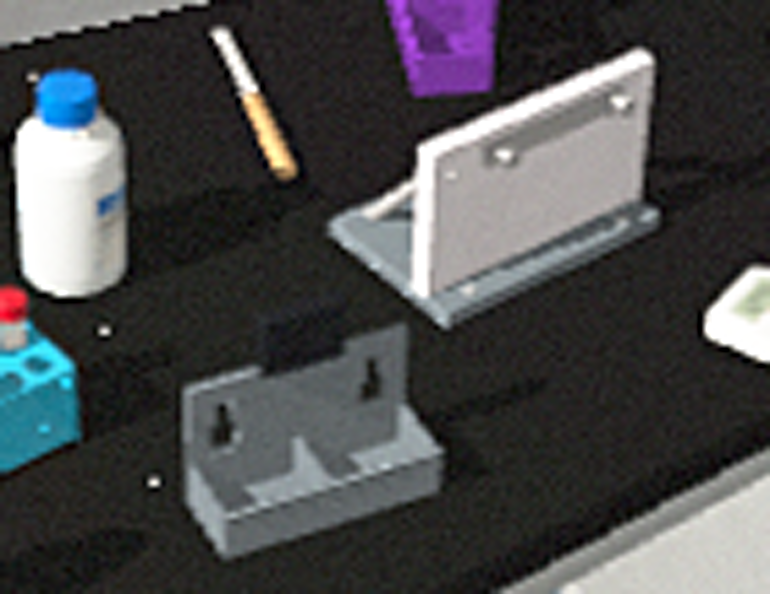

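```bash
cat >> h.py <<'E'
def go(x,y,z,yaw):
    o=get_obs();R=Ro.from_euler('xyz',o['tool_rot'],degrees=True)
    T=Ro.from_euler('xyz',[180,0,yaw],degrees=True)
    w=(R.inv()*T).as_rotvec(degrees=True);t=R.inv().apply(np.array([x,y,z])-o['tool_pos'])*1e3
    print('t_s %.2f'%o['time_s'],'pos',o['tool_pos'],'rot',o['tool_rot'],'F',o['force'],'w',o['grip_width'],'g',o['grasp_force']);print('-> t',t.round(1),'w',w.round(2))
E
python3 - <<'E'
from h import *
i=optics.camera_info('scene');f=210/np.tan(np.radians(i['fovy'])/2);R=np.array(i['R']);C=-R.T@i['t']
for u,v in((332.4,208.3),(352.9,198.9)):
    r=R.T@[(u-i['cx'])/f,(v-i['cy'])/f,1]; print(C+r*(.5545-C[0])/r[0])
E
r='[{"tx":176,"ty":-101,"tz":-15},{"tx":176,"ty":-101,"tz":-15},{"tx":176,"ty":-101,"tz":-15},{"tx":176,"ty":-101,"tz":-15},{"tx":176,"ty":-101,"tz":-15}]' ; unset r
python3 -m creep '[{"tx":176,"ty":-101,"tz":-15},{"tx":176,"ty":-101,"tz":-15},{"tx":176,"ty":-101,"tz":-15},{"tx":176,"ty":-101,"tz":-15},{"tx":176,"ty":-101,"tz":-15}]'
python3 -m creep '[{"tx":176,"ty":-101,"tz":-15},{"tx":176,"ty":-101,"tz":-15},{"tx":176,"ty":-101,"tz":-15},{"tx":176,"ty":-101,"tz":-15},{"tx":176,"ty":-101,"tz":-15}]'
python3 -c "
from h import *
go(.47,.25,.25,78.6)"
```

```text
[0.5545 0.0918 0.1054]
[0.5545 0.0044 0.1058]
t_s 1.10 pos [ 0.1556 -0.6311  0.2226] rot [179.9953   0.0021  13.8561] F [ 0.0943  0.274  -0.1924] w 0.08719297241281446 g 0.0
-> t [ 516.2 -780.2  -27.5] w [  0.     0.   -64.74]validation failed for argument at $[0]...
validation failed for argument at $[0]...
```

```bash

python3 -m creep '[{"wx":0,"wy":0,"wz":0,"tx":176,"ty":-101,"tz":-15,"gripper":1},{"wx":0,"wy":0,"wz":0,"tx":176,"ty":-101,"tz":-15,"gripper":1},{"wx":0,"wy":0,"wz":0,"tx":176,"ty":-101,"tz":-15,"gripper":1},{"wx":0,"wy":0,"wz":0,"tx":176,"ty":-101,"tz":-15,"gripper":1},{"wx":0,"wy":0,"wz":0,"tx":176,"ty":-101,"tz":-15,"gripper":1}]'; python3 -m creep --help | head -20
```

```text
time_s: 1.52
tool_pos: [0.3044, -0.4887, 0.238]
tool_rot: [180.0, -0.0, 13.9]
force: [0.5, -0.2, 1.4]
grip_width: 0.087
grasp_force: 0.0invalid input: not JSON, or not a number
```

```bash

python3 -m creep '[{"wx":0,"wy":0,"wz":0,"tx":176,"ty":-101,"tz":-15,"gripper":1},{"wx":0,"wy":0,"wz":0,"tx":176,"ty":-101,"tz":-15,"gripper":1},{"wx":0,"wy":0,"wz":0,"tx":176,"ty":-101,"tz":-15,"gripper":1},{"wx":0,"wy":0,"wz":0,"tx":176,"ty":-101,"tz":-15,"gripper":1},{"wx":0,"wy":0,"wz":0,"tx":176,"ty":-101,"tz":-15,"gripper":1}]'|grep pos
python3 -m creep '[{"wx":0,"wy":0,"wz":0,"tx":45,"ty":-190,"tz":0,"gripper":1},{"wx":0,"wy":0,"wz":0,"tx":45,"ty":-190,"tz":0,"gripper":1},{"wx":0,"wy":0,"wz":0,"tx":45,"ty":-190,"tz":0,"gripper":1},{"wx":0,"wy":0,"wz":0,"tx":45,"ty":-190,"tz":0,"gripper":1},{"wx":0,"wy":0,"wz":0,"tx":45,"ty":-190,"tz":0,"gripper":1}]'|grep pos
python3 -m creep '[{"wx":0,"wy":0,"wz":0,"tx":45,"ty":-190,"tz":0,"gripper":1},{"wx":0,"wy":0,"wz":0,"tx":45,"ty":-190,"tz":0,"gripper":1},{"wx":0,"wy":0,"wz":0,"tx":45,"ty":-190,"tz":0,"gripper":1},{"wx":0,"wy":0,"wz":0,"tx":45,"ty":-190,"tz":0,"gripper":1},{"wx":0,"wy":0,"wz":0,"tx":45,"ty":-190,"tz":0,"gripper":1}]'
python3 -c "
from h import *
go(.47,.25,.25,78.6)
print(np.array(optics.camera_info('wrist')['tool_from_camera']))"
```

```text
tool_pos: [0.451, -0.3482, 0.2532]
tool_pos: [0.4472, -0.151, 0.2528]
time_s: 2.77
tool_pos: [0.4448, 0.0442, 0.253]
tool_rot: [180.0, -0.1, 14.1]
force: [0.9, 0.8, -0.2]
grip_width: 0.087
grasp_force: 0.0
t_s 2.77 pos [0.4448 0.0442 0.253 ] rot [179.9812  -0.0653  14.0787] F [ 0.8666  0.7512 -0.2129] w 0.08697035117840489 g 0.0
-> t [  74.5 -193.5    3. ] w [  0.05  -0.05 -64.52]
[[ 0.0007 -0.9667 -0.2558  0.0681]
 [ 1.      0.0007 -0.0002  0.0002]
 [ 0.0004 -0.2558  0.9667 -0.1618]
 [ 0.      0.      0.      1.    ]]
```

```bash

python3 -m creep '[{"wx":0,"wy":0,"wz":-7,"tx":20,"ty":-40,"tz":0,"gripper":1},{"wx":0,"wy":0,"wz":-14,"tx":40,"ty":-80,"tz":0,"gripper":1},{"wx":0,"wy":0,"wz":-21,"tx":58,"ty":-120,"tz":0,"gripper":1},{"wx":0,"wy":0,"wz":-28,"tx":76,"ty":-160,"tz":0,"gripper":1},{"wx":0,"wy":0,"wz":-34,"tx":90,"ty":-190,"tz":0,"gripper":1}]'
python3 -c "
from h import *
go(.4945,.292,.25,78.6)"
```

```text
time_s: 3.18
tool_pos: [0.4872, 0.2457, 0.2532]
tool_rot: [179.9, -0.1, 48.1]
force: [1.0, 0.7, 0.3]
grip_width: 0.0869
grasp_force: 0.0
t_s 3.18 pos [0.4872 0.2457 0.2532] rot [179.9031  -0.0559  48.1329] F [1.0368 0.7049 0.2693] w 0.08690934118129204 g 0.0
-> t [ 39.4 -25.5   3.2] w [  0.11  -0.03 -30.47]
```

```bash

python3 -m creep '[{"wx":0,"wy":0,"wz":-7,"tx":39,"ty":-25,"tz":0,"gripper":0.3},{"wx":0,"wy":0,"wz":-14,"tx":39,"ty":-25,"tz":0,"gripper":0.3},{"wx":0,"wy":0,"wz":-21,"tx":39,"ty":-25,"tz":0,"gripper":0.3},{"wx":0,"wy":0,"wz":-28,"tx":39,"ty":-25,"tz":0,"gripper":0.3},{"wx":0,"wy":0,"wz":-30.5,"tx":39,"ty":-25,"tz":0,"gripper":0.3}]'|grep tool
python3 - <<'E'
from h import *
p,X=cloud('wrist')
cv2.imwrite('pics/w1.png',p[...,::-1])
for n,lo,hi in(('griptop',[.44,.22,.115],[.56,.36,.14]),('platetop',[.44,.2,.075],[.56,.37,.09])):
    P=X[box(X,lo,hi)];print(n,line(P),P.min(0),P.max(0))
    print(cv2.minAreaRect(P[:,:2].astype(np.float32)*1000))
print(nets.place_of('tray_grip','wrist')[:2])
E
```

```text
tool_pos: [0.4943, 0.2902, 0.2523]
tool_rot: [-180.0, -0.0, 78.7]
griptop (np.float32(79.13322), array([0.4928, 0.293 , 0.124 ]), 888) [0.483  0.2673 0.1152] [0.5028 0.3163 0.1263]
((492.7677001953125, 291.75750732421875), (49.092044830322266, 12.000346183776855), 78.67431640625)
platetop (np.float32(78.67237), array([0.4984, 0.303 , 0.0846]), 435) [0.4814 0.2262 0.0826] [0.5107 0.3543 0.09  ]
((492.5621337890625, 290.85479736328125), (129.84915161132812, 11.500185012817383), 78.72808074951172)
[{'point': [0.4932, 0.2906, 0.112], 'confidence': 0.7}]
```

View pics/w1.png

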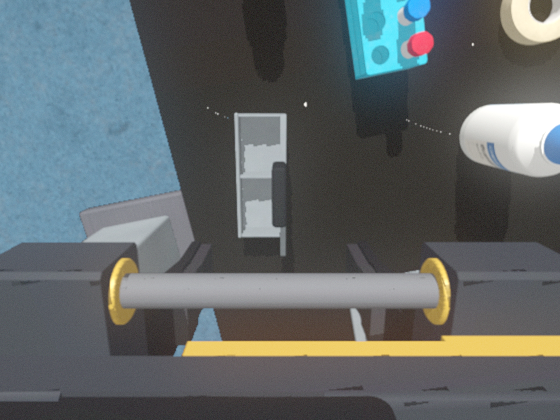

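The picture shows the trough on the left (x 238–285, the −x side) and the grip at (280,195). The grip measures 12 x 49 mm at (0.493, 0.2915), with yaw 78.7, so I'm descending.

```bash

python3 -m creep '[{"wx":0,"wy":0,"wz":0,"tx":1,"ty":-2,"tz":35,"gripper":0.3},{"wx":0,"wy":0,"wz":0,"tx":1,"ty":-2,"tz":70,"gripper":0.3},{"wx":0,"wy":0,"wz":0,"tx":1,"ty":-2,"tz":105,"gripper":0.3},{"wx":0,"wy":0,"wz":0,"tx":1,"ty":-2,"tz":135,"gripper":0.3},{"wx":0,"wy":0,"wz":0,"tx":1,"ty":-2,"tz":157,"gripper":0.3}]'
python3 -m creep '[{"wx":0,"wy":0,"wz":0,"tx":0,"ty":0,"tz":0,"gripper":-0.3},{"wx":0,"wy":0,"wz":0,"tx":0,"ty":0,"tz":0,"gripper":-0.6},{"wx":0,"wy":0,"wz":0,"tx":0,"ty":0,"tz":0,"gripper":-1},{"wx":0,"wy":0,"wz":0,"tx":0,"ty":0,"tz":0,"gripper":-1},{"wx":0,"wy":0,"wz":0,"tx":0,"ty":0,"tz":0,"gripper":-1}]' 25
python3 -m creep '[{"wx":0,"wy":0,"wz":0,"tx":0,"ty":0,"tz":0,"gripper":-1},{"wx":0,"wy":0,"wz":0,"tx":0,"ty":0,"tz":0,"gripper":-1},{"wx":0,"wy":0,"wz":0,"tx":0,"ty":0,"tz":0,"gripper":-1}]' 30
python3 -c "
from h import *
go(.49,.292,.20,78.7)"
```

```text
time_s: 4.12
tool_pos: [0.4918, 0.2897, 0.0928]
tool_rot: [-179.9, 0.1, 78.2]
force: [0.9, 0.5, -0.5]
grip_width: 0.0564
grasp_force: 0.0
time_s: 4.53
tool_pos: [0.4939, 0.2917, 0.0974]
tool_rot: [179.8, -0.1, 78.3]
force: [0.0, 0.3, -0.4]
grip_width: 0.0311
grasp_force: 0.0
time_s: 4.78
tool_pos: [0.4934, 0.291, 0.0961]
tool_rot: [179.9, -0.0, 78.3]
force: [2.7, 0.4, -2.3]
grip_width: 0.0117
grasp_force: 30.0
t_s 4.78 pos [0.4934 0.291  0.0961] rot [179.9218  -0.02    78.3436] F [ 2.6767  0.4015 -2.313 ] w 0.01169773238835898 g 29.977110454346985
-> t [   0.3   -3.4 -103.9] w [ 0.08 -0.02 -0.36]
```

```bash

python3 -m creep '[{"wx":0,"wy":0,"wz":0,"tx":0,"ty":0,"tz":-15,"gripper":-1},{"wx":0,"wy":0,"wz":0,"tx":0,"ty":-2,"tz":-35,"gripper":-1},{"wx":0,"wy":0,"wz":0,"tx":0,"ty":-5,"tz":-60,"gripper":-1},{"wx":0,"wy":0,"wz":0,"tx":0,"ty":-5,"tz":-75,"gripper":-1},{"wx":0,"wy":0,"wz":0,"tx":0,"ty":-5,"tz":-80,"gripper":-1}]' 35
python3 -c "
from h import *
go(.49,.15,.18,90)"
```

```text
time_s: 5.2
tool_pos: [0.4886, 0.2933, 0.1788]
tool_rot: [179.8, -0.1, 78.4]
force: [0.4, -0.1, -3.0]
grip_width: 0.0119
grasp_force: 35.0
t_s 5.20 pos [0.4886 0.2933 0.1788] rot [179.8128  -0.136   78.3893] F [ 0.3709 -0.0899 -3.0233] w 0.01189382102686854 g 34.97055121231824
-> t [-140.1   30.2   -1.4] w [  0.2   -0.12 -11.61]
```

```bash

python3 -m creep '[{"wx":0,"wy":0,"wz":-3,"tx":-25,"ty":6,"tz":0,"gripper":-1},{"wx":0,"wy":0,"wz":-6,"tx":-55,"ty":12,"tz":0,"gripper":-1},{"wx":0,"wy":0,"wz":-9,"tx":-85,"ty":18,"tz":0,"gripper":-1},{"wx":0,"wy":0,"wz":-11.5,"tx":-115,"ty":25,"tz":0,"gripper":-1},{"wx":0,"wy":0,"wz":-11.5,"tx":-140,"ty":30,"tz":0,"gripper":-1}]'
python3 -m creep '[{"wx":0,"wy":0,"wz":0,"tx":-25,"ty":0,"tz":0,"gripper":-1},{"wx":0,"wy":0,"wz":0,"tx":-50,"ty":0,"tz":0,"gripper":-1},{"wx":0,"wy":0,"wz":0,"tx":-75,"ty":0,"tz":0,"gripper":-1},{"wx":0,"wy":0,"wz":0,"tx":-95,"ty":0,"tz":0,"gripper":-1},{"wx":0,"wy":0,"wz":0,"tx":-102,"ty":0,"tz":0,"gripper":-1}]'
python3 -m creep '[{"wx":0,"wy":0,"wz":0,"tx":0,"ty":0,"tz":0,"gripper":-1},{"wx":0,"wy":0,"wz":0,"tx":0,"ty":0,"tz":0,"gripper":-1}]'
python3 - <<'E'
from h import *
go(.50,.0475,.151,90)
for c in('scene','top'):
    p,X=cloud(c)
    for n,lo,hi in(('grip',[.45,-.05,.18],[.54,.15,.22]),('plate',[.45,-.1,.13],[.53,.18,.168]),('panel top',[.555,-.05,.112],[.59,.16,.125])):
        P=X[box(X,lo,hi)];print(c,n,line(P),P.min(0),P.max(0))
    if c=='scene':cv2.imwrite('pics/s2.png',cv2.resize(p[130:280,250:400],None,fx=4,fy=4,interpolation=cv2.INTER_CUBIC)[...,::-1])
E
```

```text
time_s: 5.62
tool_pos: [0.4883, 0.1461, 0.1748]
tool_rot: [-179.9, 0.1, 89.9]
force: [0.7, -0.6, -2.0]
grip_width: 0.0118
grasp_force: 35.0
time_s: 6.03
tool_pos: [0.4881, 0.0425, 0.1749]
tool_rot: [-179.9, 0.1, 89.6]
force: [-0.4, -1.0, -3.4]
grip_width: 0.0122
grasp_force: 35.0
time_s: 6.2
tool_pos: [0.4884, 0.0477, 0.1753]
tool_rot: [-180.0, -0.0, 89.8]
force: [-0.3, 0.6, -2.6]
grip_width: 0.0118
grasp_force: 35.0
t_s 6.20 pos [0.4884 0.0477 0.1753] rot [-179.9683   -0.047    89.8491] F [-0.2836  0.5715 -2.6245] w 0.011840450570110947 g 34.99282339587808
-> t [-0.2 11.6 24.3] w [-0.03 -0.05 -0.15]
scene grip (np.float32(54.306576), array([0.4814, 0.0536, 0.2001]), 155) [0.4651 0.0179 0.1801] [0.51   0.0734 0.2199]
scene plate (np.float32(89.73219), array([0.4889, 0.0509, 0.1492]), 261) [ 0.4813 -0.0201  0.1301] [0.4964 0.1129 0.1677]
scene panel top (np.float32(-89.8991), array([0.5688, 0.0687, 0.1179]), 153) [ 0.559  -0.0139  0.112 ] [0.5824 0.1412 0.1243]
top grip (np.float32(6.0102367), array([0.4878, 0.0755, 0.1906]), 8) [0.4838 0.0749 0.18  ] [0.4919 0.0763 0.2008]
top plate (np.float32(-86.08232), array([0.4929, 0.0969, 0.1621]), 33) [0.4911 0.0728 0.1411] [0.4945 0.1164 0.167 ]
top panel top (np.float32(89.0837), array([0.5721, 0.1019, 0.1169]), 123) [0.5658 0.0613 0.112 ] [0.5775 0.1452 0.1228]
```

View pics/s2.png

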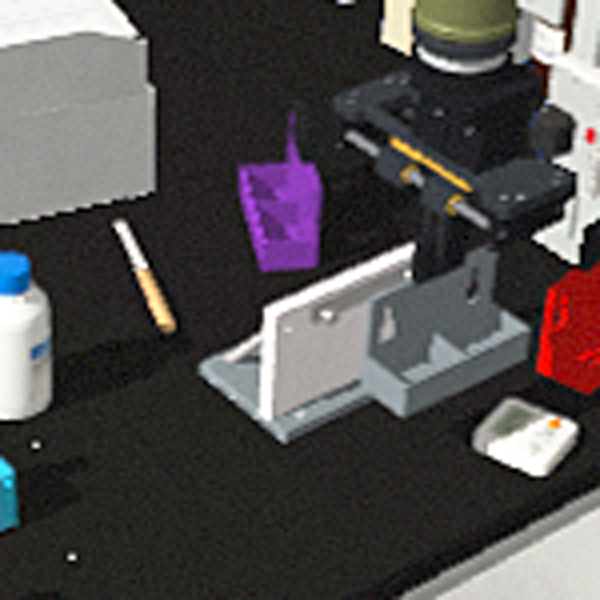

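The tray is held in front of the hanger, facing the right way. From above, the wrist camera should show the left pin and the tray's left edge in one picture.

```bash
python3 - <<'E'
from h import *
p,X=cloud('wrist')
cv2.imwrite('pics/w2.png',cv2.resize(p,(800,600))[...,::-1])
P=X[box(X,[.48,.09,.155],[.51,.14,.172])];print('plate',line(P),P.min(0),P.max(0))
m=box(X,[.545,-.05,.088],[.5635,.16,.113]);P=X[m];print('pins',len(P),P.min(0),P.max(0));print(P[::max(1,len(P)//30)]);v,u=np.where(m);print(u.min(),u.max(),v.min(),v.max())
P=X[box(X,[.555,-.05,.114],[.59,.16,.124])];print('ptop',line(P),P.min(0),P.max(0))
E
```

```text
plate (np.float32(-89.56948), array([0.4904, 0.1024, 0.1647]), 586) [0.4881 0.0901 0.1625] [0.4928 0.1142 0.1666]
pins 291 [0.5519 0.0864 0.0946] [0.5635 0.0989 0.1073]
[[0.5527 0.0988 0.0994]
 [0.5535 0.0984 0.1012]
 [0.553  0.0979 0.1032]
 [0.5534 0.0972 0.1018]
 [0.5528 0.0968 0.1043]
 [0.5522 0.096  0.1021]
 [0.5522 0.0949 0.0975]
 [0.5558 0.0956 0.1049]
 [0.563  0.0951 0.0997]
 [0.5541 0.095  0.1046]
 [0.561  0.0945 0.1003]
 [0.5526 0.0942 0.1035]
 [0.5587 0.0941 0.1019]
 [0.5523 0.093  0.0977]
 [0.5556 0.0939 0.1061]
 [0.5621 0.0936 0.1032]
 [0.5539 0.0932 0.1057]
 [0.5602 0.093  0.1033]
 [0.5523 0.0925 0.1048]
 [0.5589 0.0924 0.1035]
 [0.5524 0.0916 0.1025]
 [0.5581 0.0916 0.1022]
 [0.5524 0.0903 0.0958]
 [0.5558 0.0914 0.1062]
 [0.5623 0.0911 0.103 ]
 [0.5542 0.0907 0.1054]
 [0.5609 0.0903 0.1019]
 [0.5525 0.0901 0.105 ]
 [0.5526 0.0891 0.1023]
 [0.5524 0.0883 0.1011]
 [0.5523 0.0875 0.0993]
 [0.5526 0.087  0.1005]
 [0.5536 0.0865 0.1019]]
380 401 141 161
ptop (np.float32(89.9423), array([0.5697, 0.0941, 0.1173]), 4033) [0.5636 0.0381 0.114 ] [0.5768 0.1436 0.1199]
```

View pics/w2.png

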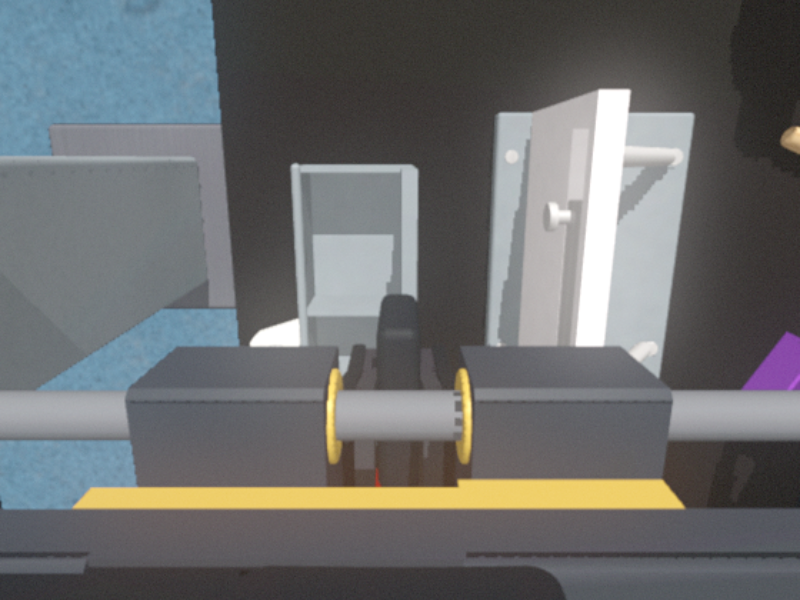

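The left pin is at about (557,214) in the enlarged picture. Its head centre measures (0.5525, 0.0927, 0.100), and the panel face is at about x 0.5645. The tray's left edge is at y 0.1142 and should be at 0.1127, so I'll shift −1.5 mm, lower 24 mm and close to just short of the heads.

```bash

python3 -m creep '[{"wx":0,"wy":0,"wz":-0.2,"tx":-1.5,"ty":5,"tz":12,"gripper":-1},{"wx":0,"wy":0,"wz":-0.2,"tx":-1.5,"ty":20,"tz":24,"gripper":-1},{"wx":0,"wy":0,"wz":-0.2,"tx":-1.5,"ty":35,"tz":24,"gripper":-1},{"wx":0,"wy":0,"wz":-0.2,"tx":-1.5,"ty":46,"tz":24,"gripper":-1},{"wx":0,"wy":0,"wz":-0.2,"tx":-1.5,"ty":52,"tz":24,"gripper":-1}]'
python3 -m creep '[{"wx":0,"wy":0,"wz":0,"tx":0,"ty":0,"tz":0,"gripper":-1},{"wx":0,"wy":0,"wz":0,"tx":0,"ty":0,"tz":0,"gripper":-1},{"wx":0,"wy":0,"wz":0,"tx":0,"ty":0,"tz":0,"gripper":-1}]'
python3 - <<'E'
from h import *
p,X=cloud('wrist');go(.56,.0462,.151,90)
cv2.imwrite('pics/w3.png',cv2.resize(p[60:260,240:500],(780,600))[...,::-1])
P=X[box(X,[.53,.085,.134],[.55,.14,.15])];print('plate',line(P),P.min(0),P.max(0))
P=X[box(X,[.5505,-.05,.09],[.5625,.16,.11])];print('pin',len(P),P.min(0),P.max(0))
P=X[box(X,[.555,-.05,.114],[.59,.16,.124])];print('ptop',line(P),P.min(0),P.max(0))
E
```

```text
time_s: 6.77
tool_pos: [0.5418, 0.0466, 0.1512]
tool_rot: [180.0, -0.1, 90.2]
force: [-0.5, -0.5, -2.8]
grip_width: 0.0114
grasp_force: 35.0
time_s: 7.02
tool_pos: [0.54, 0.0458, 0.1515]
tool_rot: [-180.0, 0.0, 90.1]
force: [-1.2, 0.1, -2.9]
grip_width: 0.0117
grasp_force: 35.0
t_s 7.07 pos [0.5401 0.0456 0.1516] rot [-179.9786    0.0369   90.0989] F [ 0.5532 -0.2241 -3.1297] w 0.011851795252729629 g 34.992592139169574
-> t [ 0.6 19.9  0.6] w [-0.02  0.04  0.1 ]
plate (np.float32(-89.70021), array([0.5418, 0.0984, 0.1407]), 633) [0.5394 0.085  0.1381] [0.5442 0.1112 0.1431]
pin 288 [0.5523 0.0866 0.0963] [0.5624 0.0988 0.1071]
ptop (np.float32(89.96807), array([0.5702, 0.0969, 0.1175]), 4570) [0.5641 0.0436 0.114 ] [0.5766 0.1432 0.1199]
```

View pics/w3.png

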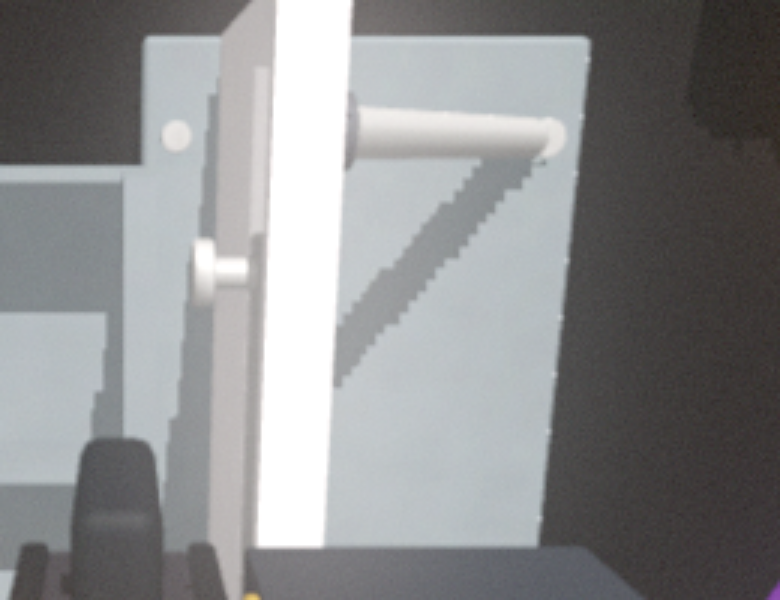

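The tray is 9 mm short of the heads. Both measures put the target TCP y at 0.047, so I'll shift +1.4 mm and creep in gently.

```bash

python3 -m creep '[{"wx":0,"wy":0,"wz":0,"tx":1.4,"ty":0,"tz":0.3,"gripper":-1},{"wx":0,"wy":0,"wz":0,"tx":1.4,"ty":2,"tz":0.3,"gripper":-1},{"wx":0,"wy":0,"wz":0,"tx":1.4,"ty":4,"tz":0.3,"gripper":-1},{"wx":0,"wy":0,"wz":0,"tx":1.4,"ty":6,"tz":0.3,"gripper":-1},{"wx":0,"wy":0,"wz":0,"tx":1.4,"ty":7.5,"tz":0.3,"gripper":-1}]'
python3 -m creep '[{"wx":0,"wy":0,"wz":0,"tx":0,"ty":0.8,"tz":0,"gripper":-1},{"wx":0,"wy":0,"wz":0,"tx":0,"ty":1.6,"tz":0,"gripper":-1},{"wx":0,"wy":0,"wz":0,"tx":0,"ty":2.4,"tz":0,"gripper":-1},{"wx":0,"wy":0,"wz":0,"tx":0,"ty":3,"tz":0,"gripper":-1},{"wx":0,"wy":0,"wz":0,"tx":0,"ty":3,"tz":0,"gripper":-1}]'
```

```text
time_s: 7.48
tool_pos: [0.5486, 0.0464, 0.1513]
tool_rot: [180.0, 0.0, 90.0]
force: [-0.0, 0.4, -2.6]
grip_width: 0.0118
grasp_force: 35.0
time_s: 7.9
tool_pos: [0.5513, 0.0466, 0.1512]
tool_rot: [-180.0, -0.0, 90.1]
force: [0.5, -0.2, -3.5]
grip_width: 0.0115
grasp_force: 35.0
```

```bash

python3 -m creep '[{"wx":0,"wy":0,"wz":0,"tx":0.3,"ty":0.6,"tz":0,"gripper":-1},{"wx":0,"wy":0,"wz":0,"tx":0.3,"ty":1.2,"tz":0,"gripper":-1},{"wx":0,"wy":0,"wz":0,"tx":0.3,"ty":1.8,"tz":0,"gripper":-1},{"wx":0,"wy":0,"wz":0,"tx":0.3,"ty":2.4,"tz":0,"gripper":-1},{"wx":0,"wy":0,"wz":0,"tx":0.3,"ty":2.4,"tz":0,"gripper":-1}]'
```

```text
time_s: 8.32
tool_pos: [0.5538, 0.0469, 0.1512]
tool_rot: [180.0, 0.0, 90.1]
force: [-0.5, 0.8, -3.7]
grip_width: 0.0115
grasp_force: 35.0
```

No contact and past the head face, so both heads are in the holes. I'll continue in.

```bash

python3 -m creep '[{"wx":0,"wy":0,"wz":0,"tx":0,"ty":0.8,"tz":0,"gripper":-1},{"wx":0,"wy":0,"wz":0,"tx":0,"ty":1.6,"tz":0,"gripper":-1},{"wx":0,"wy":0,"wz":0,"tx":0,"ty":2.4,"tz":0,"gripper":-1},{"wx":0,"wy":0,"wz":0,"tx":0,"ty":3.2,"tz":0,"gripper":-1},{"wx":0,"wy":0,"wz":0,"tx":0,"ty":3.2,"tz":0,"gripper":-1}]'
python3 - <<'E'
from h import *
p,X=cloud('wrist');go(.56,.0462,.151,90)
cv2.imwrite('pics/w4.png',cv2.resize(p[60:260,240:500],(780,600))[...,::-1])
P=X[box(X,[.545,.085,.136],[.568,.14,.15])];print('plate',line(P),P.min(0),P.max(0))
P=X[box(X,[.555,-.05,.114],[.59,.16,.124])];print('ptop',line(P),P.min(0),P.max(0))
E
```

```text
time_s: 8.73
tool_pos: [0.557, 0.0469, 0.1512]
tool_rot: [180.0, -0.0, 90.0]
force: [0.2, -0.1, -3.2]
grip_width: 0.012
grasp_force: 35.0
t_s 8.78 pos [0.5569 0.0469 0.1512] rot [179.9987  -0.0009  90.0528] F [ 0.8554 -0.5569 -3.8909] w 0.011709533251365506 g 34.9926533550024
-> t [-0.7  3.1  0.2] w [ 0.   -0.    0.05]
plate (np.float32(-89.66526), array([0.5589, 0.099 , 0.1404]), 658) [0.5565 0.0852 0.1386] [0.5613 0.1123 0.1422]
ptop (np.float32(89.92638), array([0.5703, 0.0962, 0.1176]), 4509) [ 0.5571 -0.0192  0.1141] [0.5765 0.1435 0.1237]
```

View pics/w4.png

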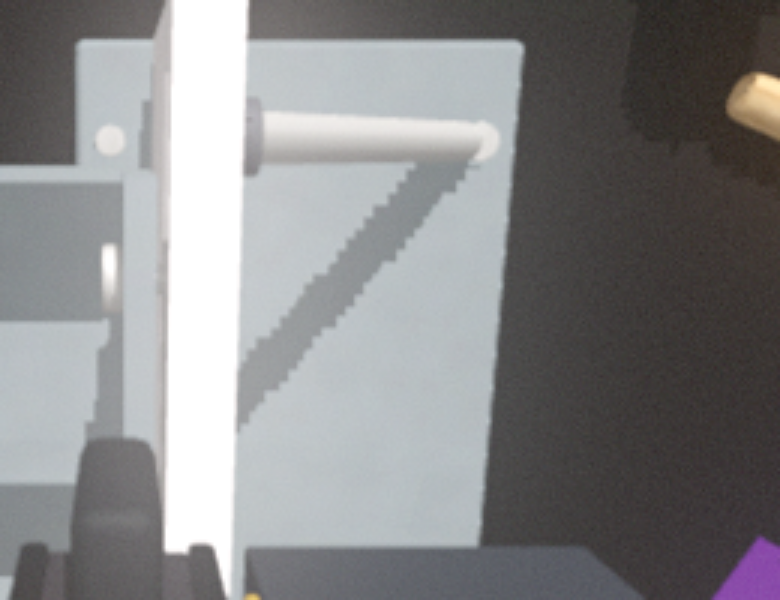

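The head shows through the left keyhole at (110,280). I'll go 1.8 mm further in.

```bash

python3 -m creep '[{"wx":0,"wy":0,"wz":0,"tx":0,"ty":0.6,"tz":0,"gripper":-1},{"wx":0,"wy":0,"wz":0,"tx":0,"ty":1.2,"tz":0,"gripper":-1},{"wx":0,"wy":0,"wz":0,"tx":0,"ty":1.8,"tz":0,"gripper":-1},{"wx":0,"wy":0,"wz":0,"tx":0,"ty":1.8,"tz":0,"gripper":-1},{"wx":0,"wy":0,"wz":0,"tx":0,"ty":1.8,"tz":0,"gripper":-1}]'
python3 -m creep '[{"wx":0,"wy":0,"wz":0,"tx":0,"ty":0,"tz":1,"gripper":-1},{"wx":0,"wy":0,"wz":0,"tx":0,"ty":0,"tz":2,"gripper":-1},{"wx":0,"wy":0,"wz":0,"tx":0,"ty":0,"tz":3,"gripper":-1},{"wx":0,"wy":0,"wz":0,"tx":0,"ty":0,"tz":4,"gripper":-1},{"wx":0,"wy":0,"wz":0,"tx":0,"ty":0,"tz":4,"gripper":-1}]'
```

```text
time_s: 9.2
tool_pos: [0.5587, 0.0469, 0.1512]
tool_rot: [180.0, 0.0, 90.1]
force: [-0.6, 0.2, -3.3]
grip_width: 0.012
grasp_force: 35.0
time_s: 9.62
tool_pos: [0.5584, 0.0468, 0.1469]
tool_rot: [-180.0, 0.0, 90.1]
force: [0.5, 0.1, -4.0]
grip_width: 0.0119
grasp_force: 35.0
```

```bash

python3 -m creep '[{"wx":0,"wy":0,"wz":0,"tx":0,"ty":0,"tz":1,"gripper":-1},{"wx":0,"wy":0,"wz":0,"tx":0,"ty":0,"tz":2,"gripper":-1},{"wx":0,"wy":0,"wz":0,"tx":0,"ty":0,"tz":3,"gripper":-1},{"wx":0,"wy":0,"wz":0,"tx":0,"ty":0,"tz":4,"gripper":-1},{"wx":0,"wy":0,"wz":0,"tx":0,"ty":0,"tz":5,"gripper":-1}]'
```

```text
time_s: 10.03
tool_pos: [0.5586, 0.0469, 0.1421]
tool_rot: [-180.0, 0.0, 90.1]
force: [0.4, -0.1, -3.6]
grip_width: 0.0115
grasp_force: 35.0
```

```bash

python3 -m creep '[{"wx":0,"wy":0,"wz":0,"tx":0,"ty":0,"tz":1,"gripper":-1},{"wx":0,"wy":0,"wz":0,"tx":0,"ty":0,"tz":2,"gripper":-1},{"wx":0,"wy":0,"wz":0,"tx":0,"ty":0,"tz":3,"gripper":-1},{"wx":0,"wy":0,"wz":0,"tx":0,"ty":0,"tz":4,"gripper":-1},{"wx":0,"wy":0,"wz":0,"tx":0,"ty":0,"tz":5,"gripper":-1}]'
```

```text
time_s: 10.45
tool_pos: [0.5586, 0.0469, 0.1371]
tool_rot: [-180.0, 0.0, 90.1]
force: [0.3, -0.3, -2.7]
grip_width: 0.012
grasp_force: 35.0
```

```bash

python3 -m creep '[{"wx":0,"wy":0,"wz":0,"tx":0,"ty":0,"tz":1,"gripper":-1},{"wx":0,"wy":0,"wz":0,"tx":0,"ty":0,"tz":2,"gripper":-1},{"wx":0,"wy":0,"wz":0,"tx":0,"ty":0,"tz":3,"gripper":-1},{"wx":0,"wy":0,"wz":0,"tx":0,"ty":0,"tz":4,"gripper":-1},{"wx":0,"wy":0,"wz":0,"tx":0,"ty":0,"tz":5,"gripper":-1}]'
```

```text
time_s: 10.87
tool_pos: [0.5586, 0.0469, 0.1321]
tool_rot: [-180.0, 0.0, 90.1]
force: [0.0, 0.7, -2.8]
grip_width: 0.0116
grasp_force: 35.0
```

```bash

python3 -m creep '[{"wx":0,"wy":0,"wz":0,"tx":0,"ty":0,"tz":0.6,"gripper":-1},{"wx":0,"wy":0,"wz":0,"tx":0,"ty":0,"tz":1.2,"gripper":-1},{"wx":0,"wy":0,"wz":0,"tx":0,"ty":0,"tz":1.8,"gripper":-1},{"wx":0,"wy":0,"wz":0,"tx":0,"ty":0,"tz":2.2,"gripper":-1}]'
```

```text
time_s: 11.2
tool_pos: [0.5586, 0.0469, 0.13]
tool_rot: [-180.0, 0.0, 90.1]
force: [-0.2, -0.3, -3.2]
grip_width: 0.0117
grasp_force: 35.0
```

```bash

python3 -m creep '[{"wx":0,"wy":0,"wz":0,"tx":0,"ty":0,"tz":0.4,"gripper":-1},{"wx":0,"wy":0,"wz":0,"tx":0,"ty":0,"tz":0.8,"gripper":-1},{"wx":0,"wy":0,"wz":0,"tx":0,"ty":0,"tz":1.2,"gripper":-1},{"wx":0,"wy":0,"wz":0,"tx":0,"ty":0,"tz":1.2,"gripper":-1}]'
```

```text
time_s: 11.53
tool_pos: [0.5586, 0.0469, 0.1287]
tool_rot: [-180.0, 0.0, 90.1]
force: [0.0, -0.1, -2.9]
grip_width: 0.012
grasp_force: 35.0
```

```bash

python3 -m creep '[{"wx":0,"wy":0,"wz":0,"tx":0,"ty":0,"tz":0.4,"gripper":-1},{"wx":0,"wy":0,"wz":0,"tx":0,"ty":0,"tz":0.6,"gripper":-1},{"wx":0,"wy":0,"wz":0,"tx":0,"ty":0,"tz":0.6,"gripper":-1}]'
```

```text
time_s: 11.78
tool_pos: [0.5586, 0.0469, 0.1282]
tool_rot: [-180.0, 0.0, 90.1]
force: [-1.2, 0.0, -3.4]
grip_width: 0.0115
grasp_force: 35.0
```

```bash

python3 -m creep '[{"wx":0,"wy":0,"wz":0,"tx":0,"ty":0,"tz":0.4,"gripper":-1},{"wx":0,"wy":0,"wz":0,"tx":0,"ty":0,"tz":0.6,"gripper":-1},{"wx":0,"wy":0,"wz":0,"tx":0,"ty":0,"tz":0.6,"gripper":-1}]'
```

```text
time_s: 12.03
tool_pos: [0.5587, 0.0469, 0.1277]
tool_rot: [180.0, 0.0, 90.1]
force: [-0.3, -0.2, -2.5]
grip_width: 0.0119
grasp_force: 35.0
```

```bash

python3 -c "
from h import *
print([get_obs()['force']]);p,X=cloud('wrist')
P=X[box(X,[.545,.085,.105],[.5635,.14,.123])];print('plate',P.min(0),P.max(0),P.mean(0))"
```

```text
[array([-0.331 , -0.2017, -2.5484])]
plate [0.5529 0.085  0.105 ] [0.563  0.1123 0.1188] [0.5598 0.0982 0.1155]
```

```bash

python3 -m creep '[{"wx":0,"wy":0,"wz":0,"tx":0,"ty":0,"tz":0.4,"gripper":-1},{"wx":0,"wy":0,"wz":0,"tx":0,"ty":0,"tz":0.4,"gripper":-1},{"wx":0,"wy":0,"wz":0,"tx":0,"ty":0,"tz":0.4,"gripper":-1}]'
```

```text
time_s: 12.33
tool_pos: [0.5588, 0.047, 0.1275]
tool_rot: [180.0, 0.0, 90.1]
force: [-0.6, 0.2, 0.3]
grip_width: 0.0114
grasp_force: 35.0
```

```bash

python3 -m creep '[{"wx":0,"wy":0,"wz":0,"tx":0,"ty":0,"tz":0.4,"gripper":-1},{"wx":0,"wy":0,"wz":0,"tx":0,"ty":0,"tz":0.4,"gripper":-1},{"wx":0,"wy":0,"wz":0,"tx":0,"ty":0,"tz":0.4,"gripper":-1}]'
```

```text
time_s: 12.58
tool_pos: [0.5588, 0.047, 0.1274]
tool_rot: [180.0, 0.0, 90.1]
force: [-2.6, 1.3, 5.0]
grip_width: 0.0118
grasp_force: 35.0
```

The force went from −3 to +5 N, so the tray is seated on the pins. I'll back off, open and retreat.

```bash

python3 -m creep '[{"wx":0,"wy":0,"wz":0,"tx":0,"ty":0,"tz":-0.3,"gripper":-1},{"wx":0,"wy":0,"wz":0,"tx":0,"ty":0,"tz":-0.4,"gripper":-1},{"wx":0,"wy":0,"wz":0,"tx":0,"ty":0,"tz":-0.4,"gripper":-1}]' 6
python3 -m creep '[{"wx":0,"wy":0,"wz":0,"tx":0,"ty":0,"tz":0,"gripper":-0.65},{"wx":0,"wy":0,"wz":0,"tx":0,"ty":0,"tz":0,"gripper":-0.5},{"wx":0,"wy":0,"wz":0,"tx":0,"ty":0,"tz":0,"gripper":-0.3},{"wx":0,"wy":0,"wz":0,"tx":0,"ty":0,"tz":0,"gripper":-0.2},{"wx":0,"wy":0,"wz":0,"tx":0,"ty":0,"tz":0,"gripper":-0.2}]'
python3 -m creep '[{"wx":0,"wy":0,"wz":0,"tx":0,"ty":0,"tz":0,"gripper":-0.2},{"wx":0,"wy":0,"wz":0,"tx":0,"ty":0,"tz":0,"gripper":-0.2}]'
```

```text
time_s: 12.83
tool_pos: [0.5589, 0.0471, 0.1274]
tool_rot: [180.0, -0.0, 90.1]
force: [-0.9, -0.1, 3.7]
grip_width: 0.0119
grasp_force: 6.0
time_s: 13.25
tool_pos: [0.5586, 0.0468, 0.127]
tool_rot: [-180.0, 0.0, 90.1]
force: [-0.2, -0.4, -0.0]
grip_width: 0.032
grasp_force: 0.0
time_s: 13.42
tool_pos: [0.5586, 0.0469, 0.1272]
tool_rot: [-180.0, 0.0, 90.1]
force: [0.2, -0.5, 0.2]
grip_width: 0.0346
grasp_force: 0.0
```

```bash

python3 -m creep '[{"wx":0,"wy":0,"wz":0,"tx":0,"ty":0,"tz":-10,"gripper":-0.2},{"wx":0,"wy":0,"wz":0,"tx":0,"ty":0,"tz":-30,"gripper":-0.2},{"wx":0,"wy":0,"wz":0,"tx":0,"ty":0,"tz":-60,"gripper":-0.2},{"wx":0,"wy":0,"wz":0,"tx":0,"ty":0,"tz":-95,"gripper":-0.2},{"wx":0,"wy":0,"wz":0,"tx":0,"ty":0,"tz":-120,"gripper":-0.2}]'
python3 -m creep '[{"wx":0,"wy":0,"wz":0,"tx":0,"ty":0,"tz":0,"gripper":-0.2},{"wx":0,"wy":0,"wz":0,"tx":0,"ty":0,"tz":0,"gripper":-0.2},{"wx":0,"wy":0,"wz":0,"tx":0,"ty":0,"tz":0,"gripper":-0.2}]'
python3 - <<'E'
from h import *
p,X=cloud('scene')
cv2.imwrite('pics/s3.png',cv2.resize(p[150:280,250:390],None,fx=5,fy=4.6,interpolation=cv2.INTER_CUBIC)[...,::-1])
p,X=cloud('wrist')
for n,lo,hi in(('grip',[.545,.0,.14],[.575,.09,.17]),('ptop left',[.552,.078,.105],[.563,.13,.124]),('ptop right',[.552,-.02,.105],[.563,.018,.124])):
    P=X[box(X,lo,hi)]
    if len(P):print(n,line(P),P.min(0),P.max(0))
E
```

```text
time_s: 13.83
tool_pos: [0.5592, 0.0475, 0.2507]
tool_rot: [179.8, -0.0, 90.1]
force: [1.2, 0.1, -0.2]
grip_width: 0.0347
grasp_force: 0.0
time_s: 14.08
tool_pos: [0.5583, 0.0467, 0.247]
tool_rot: [-180.0, 0.0, 90.1]
force: [-0.8, -0.3, -1.0]
grip_width: 0.0347
grasp_force: 0.0
grip (np.float32(89.60703), array([0.5563, 0.0498, 0.1555]), 1167) [0.5506 0.0234 0.1402] [0.5622 0.0727 0.1588]
ptop left (np.float32(88.69378), array([0.5594, 0.0952, 0.1151]), 361) [0.5522 0.0782 0.105 ] [0.5626 0.1125 0.1188]
ptop right (np.float32(-89.73536), array([ 0.5596, -0.0031,  0.1152]), 198) [ 0.5529 -0.0172  0.105 ] [0.5624 0.0106 0.1183]
```

View pics/s3.png

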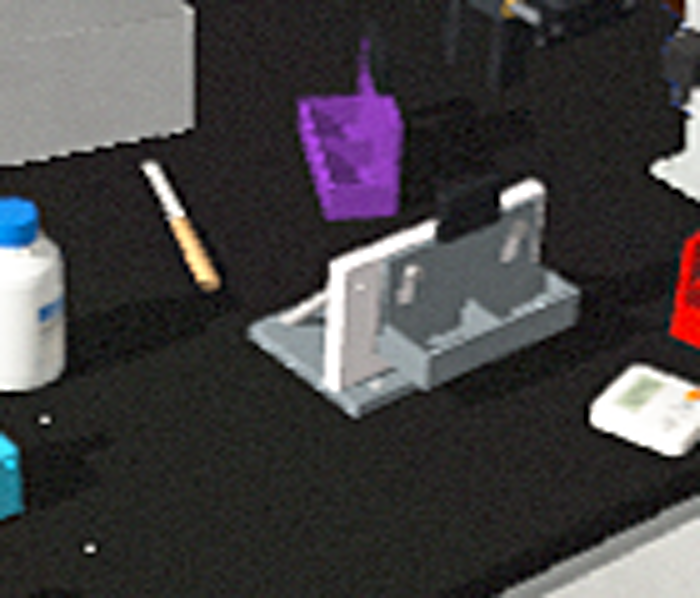

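The tray hangs level on both pins, with heads visible at the keyholes at (412,283) and (515,240). The grip top reads about 0.157–0.158 against 0.157 expected when home.

```bash
python3 -c "
from cell import env
print(env.sign_off())"
```

```text
the job is handed in; nothing more can be done
None
```

The grey tray is hung level on both pins with its tray side towards you; the gripper has let go and backed off, and the job is handed in (no verdict was returned).

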